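# Knock a casting out of its loose-bottomed mould

### The job

Free the cast foot from the metal mould: set the mould down squarely over the wooden knock-out block so that the block pushes the loose base, with the casting on it, up out of the frame, and leave the frame sitting flat on the foot plate round the block. Then lift the casting with its base off the block and lay it gently on the black tray, flat and right way up, beside the spanner. Leave the spanner, padlock, can and jar where they are.

Things in the scene. Friction and masses are not known exactly. Their poses are not given: they have to be found in the camera images.
- mould: Bare aluminium frame, open above and below, standing on the bench: 110 mm (own x) x 62 (y) x 50 high, walls 4, 0.25 kg. A lip at its foot, 4 thick, 5 wide, leaves an opening 92 x 44; the loose base rests on it. Origin: centre of underside, z up; same turned half round. Grip across the 62, on the upper 30 of the walls; when it is down over the block the casting's top stands 24 above its rim.
- casting: Steel base plate 98 x 50 x 4 mm with a grey cast foot 94 x 46 x 18 fixed on it: one piece 22 high, 0.18 kg, long along own x. Origin: centre of the plate's underside, z up through the casting (two dark bolt recesses on top). At first it lies on the lip inside the mould, long axis along the mould's, underside 4 above the mould's underside, top 24 below its rim, 2 play each side.
- knockout: Fixed knock-out block: plywood foot plate 190 mm (own x) x 110 (y) x 12, in its middle a dark wooden block 80 (x) x 34 (y) rising 52 above the plate (64 above the bench; topmost 6 is 3 slimmer per side). Origin: centre of the plate's underside. The block passes the opening in the mould's foot with 5 to 6 to spare each side and lifts the base until its underside is 2 above the frame's rim.
- tray: Flat black tray, fixed, 180 (own x) x 260 (own y), laying surface 22 above the bench (no raised rim). Origin: centre of its underside. The half towards own +x is free; the spanner lies along own y about 62 mm from the centre towards own -x.
- small_spanner: Combination spanner 26 x 173 x 7, lying loose on the tray along its own y; origin at the centre of its underside. Leave it alone.
- padlock: Brass padlock 69 x 42 x 21 lying loose on the bench between the mould and the knock-out block. Origin: centre of its underside. Leave it alone.
- can: Drinks can, 66 diameter x 115 high, standing loose at the back left. Origin: centre of its underside. Leave it alone.
- jar: Screw jar with red lid, 61 diameter x 85 high, standing loose at the back. Origin: centre of its underside. Leave it alone.

How it is judged:
By the outcome, as a careful person would: the job done as asked, in the order asked, and still so for the second after the job is handed in, with the robot touching nothing.
It also fails if it takes over 53 s, if anything falls off the work surface, if the arm or the gripper's body presses on something with over 40 N, if the wrist force passes 120 N, or if a joint passes its speed limit or range.

### The arm

A 7-joint arm with a two-finger parallel gripper is mounted at the origin on a cart in front of the work surface, level with it; the furniture and walls round the work are solid. World frame = base frame: x ahead of the robot, y to its left, z up, the work surface at z = 0. Lengths are in m, angles in rad, forces in N, time in s.
With the tool pointing down it reaches from about 0.4 to 0.85 m from the base axis. Payload 10.4 kg.
Tool frame: the origin (TCP) lies at the very end of the fingers, on their centre line; the grasp point (between the pads) lies 19 mm behind it; y points along the fingers, z is the direction in which the jaws open and shut, and the axes are right-handed (so a half turn about y gives the same grasp; the last joint's range is limited). The gripper opens to 85 mm and grips with 20 to 120 N. Pads are 22 mm wide; open, the fingers measure 114 mm over their backs; the gripper's body (76 mm by 85 mm) begins 54 mm behind the grasp point. The pads swing forward as they close: fully open they stand 13 mm farther back than shut.
Start: joints at [1.306, 0.332, -0.065, 1.46, 0.022, 1.35, -0.088], TCP at [0.15, -0.607, 0.231] pointing down, gripper open.
Joint ranges: [-2.6, 2.6], [-0.5, 2.12], [-1.47, 1.34], [0.16, 2.42], [-1.27, 4.41], [0.06, 2.06], [-2.6, 2.6]. Speed limits (rad/s): [2.22, 2.22, 2.79, 2.79, 3.14, 3.14, 3.14].

### API

Orientations are given as a unit quaternion [x, y, z, w].
In Python, from cell import robot gives the robot as it stands.
- The arm moves only by the tool jog_arm, never from a script. Its argument "rows" is one flat list of numbers, 7 for each row, row after row: the closure, from 0 (fully open) to 1 (shut), then the shift along the tool's x, y, z in mm, then the turn, a rotation vector about the tool's x, y, z in rad. A call has 1 to 8 rows; each row is the pose to reach, as a shift and turn from the pose commanded when the call began, along the tool's axes at that moment; what a row does not reach only later rows make up. A row lasts 1/10 s, in which the tool goes at most 50 mm and 8.59 degrees, less where a joint would pass 70% of its speed; a pose out of reach is approached as far as the arm can. A call with a gripper value outside its range is refused whole. The fingers move at their own pace and stop on an object; the grip force is fixed at half the most. Time passes only in rows, so rows that repeat a pose let the fingers close. It gives the time, the measured TCP pose, the force and the opening at its end, in the units of the state.
- robot.get_state(): the state, without advancing time (a new reading comes with each control period).
- robot.camera(name): name is "side" or "top" or "wrist"; returns the picture (384x512x3 uint8, red, green, blue); there is no depth.
- robot.camera_params(name): a dict with "fovy" (degrees; the focal length in pixels is half the picture's height over the tangent of half this angle, whatever the lens; pixels are square), "cx", "cy" (the principal point, pixels), "view" (4x4, takes a point from world to camera coordinates); the wrist camera has in their place "hand_eye" (4x4, takes a point from camera to tool coordinates, whose origin is the TCP and whose axes are the tool frame's). Camera axes: x right, y down, z forward; pixel columns grow to the right and rows downward; lengths in m; the calibration is good to about 2 mm. A picture is of the moment at which its call begins: read the wrist's pose just before it. camera_params takes no time and is no camera call.
- robot.sign_off(): hands the job in, once; it reports no verdict.
The state is a dict: "time_s": time; "joint_pos": joint angles; "joint_vel": joint speeds; "effort": joint torques, N m; "tool_pos": TCP position; "ee_rot": TCP orientation; "ft_force": force on the tool from outside, world axes, zero at the start; "ft_torque": the same for the moment, N m; "finger_gap": finger opening in m.
Only numpy, scipy, OpenCV 4.12 (cv2) and the standard library are available. Lean on these libraries where they do the work, as an engineer would, in place of code of your own. Each camera call takes 0.05 s, during which the arm holds its last target.

## Working session

There is one attempt and no reset: what is moved stays moved. The work goes in short steps, Python scripts to look and compute and a tool call to move; the robot and the scene stay as the last step left them, time stands still between calls to the robot, and variables do not carry over. Pictures are saved under pics/ and viewed, and the job is handed in when it is done.

Besides the shell and the picture viewer there is one more tool, called after "Call:" as name(argument=value, ...) on one line, values as JSON. jog_arm: Moves the arm, as the interface text tells. Its arguments: {"type":"object","properties":{"rows":{"type":"array"}},"required":["rows"]}

```bash
mkdir -p pics; python3 - <<'E'
from cell import robot
import cv2, numpy as np
np.set_printoptions(precision=4,suppress=True)
s=robot.get_state(); print(s)
for n in ["side","top","wrist"]:
    cv2.imwrite(f"pics/{n}0.png",robot.camera(n)[:,:,::-1]); print(n,robot.camera_params(n))
E
```

```text
{'time_s': 0.0, 'joint_pos': array([ 1.3064,  0.3329, -0.0647,  1.4609,  0.0216,  1.3499, -0.0885]), 'joint_vel': array([-0.0004, -0.0006,  0.0008,  0.0002, -0.0009,  0.0006, -0.0003]), 'effort': array([ -0.0001, -62.5443,   0.0494, -39.1602,   0.0163,   0.0099,
         0.    ]), 'tool_pos': array([ 0.1495, -0.6065,  0.2305]), 'ee_rot': array([-0.0854,  0.7024, -0.7015,  0.0852]), 'ft_force': array([ 0.1384,  0.2273, -0.0709]), 'ft_torque': array([-0.0301,  0.0525, -0.0141]), 'finger_gap': 0.08566395224939564}
side {'fovy': 45.977671152442554, 'cx': 256.6367507072507, 'cy': 192.54582898586636, 'view': array([[ 0.9985, -0.0552,  0.0023, -0.5563],
       [-0.0199, -0.398 , -0.9172,  0.0261],
       [ 0.0516,  0.9157, -0.3985,  1.6061],
       [ 0.    ,  0.    ,  0.    ,  1.    ]])}
top {'fovy': 53.28321444343643, 'cx': 256.4775329880717, 'cy': 191.22268345871402, 'view': array([[-0.0261, -0.9996, -0.0068, -0.0221],
       [-0.9945,  0.0267, -0.1014,  0.5516],
       [ 0.1016,  0.0042, -0.9948,  1.0503],
       [ 0.    ,  0.    ,  0.    ,  1.    ]])}
wrist {'fovy': 61.57090279235091, 'cx': 250.9814579480496, 'cy': 188.42018880756203, 'hand_eye': array([[ 0.0014,  0.9469,  0.3215, -0.083 ],
       [ 0.0006, -0.3215,  0.9469, -0.1422],
       [ 1.    , -0.0011, -0.001 , -0.0005],
       [ 0.    ,  0.    ,  0.    ,  1.    ]])}
```

View pics/top0.png

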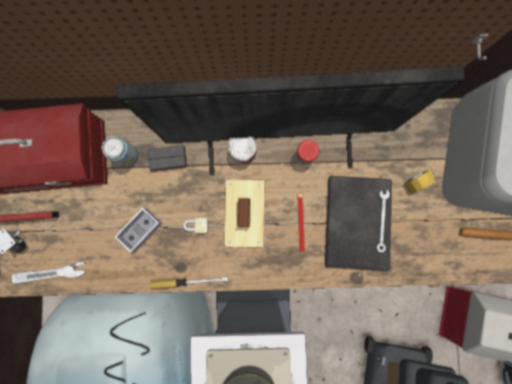

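View pics/side0.png

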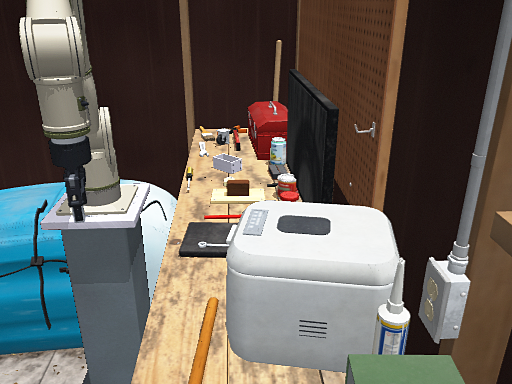

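View pics/wrist0.png

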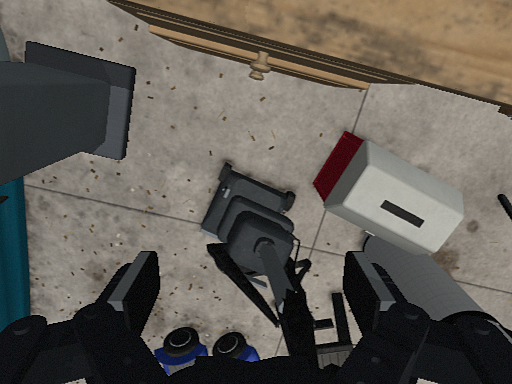

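```bash
cat > h.py <<'E'
from cell import robot
import cv2, numpy as np
from scipy.spatial.transform import Rotation as R
np.set_printoptions(precision=4,suppress=True)
def pose():
    s=robot.get_state(); T=np.eye(4); T[:3,:3]=R.from_quat(s['ee_rot']).as_matrix(); T[:3,3]=s['tool_pos']; return T,s
def cam2world(n,T=None):
    p=robot.camera_params(n)
    M=np.linalg.inv(p['view']) if n!='wrist' else T@p['hand_eye']
    f=192/np.tan(np.radians(p['fovy'])/2)
    return M,f,p['cx'],p['cy']
def ray(C,px,z):
    M,f,cx,cy=C; px=np.atleast_2d(np.asarray(px,float))
    d=np.c_[(px[:,0]-cx)/f,(px[:,1]-cy)/f,np.ones(len(px))]@M[:3,:3].T
    o=M[:3,3]; t=(z-o[2])/d[:,2]; return o+t[:,None]*d
def proj(C,P):
    M,f,cx,cy=C; q=(np.atleast_2d(P)-M[:3,3])@M[:3,:3]
    return np.c_[cx+f*q[:,0]/q[:,2],cy+f*q[:,1]/q[:,2]]
def goal(T,pos,yaw):
    """tool y down, tool z along world dir yaw (mod pi nearest)"""
    cur=np.arctan2(T[1,2],T[0,2]); yaw=cur+(yaw-cur+np.pi/2)%np.pi-np.pi/2
    return move(T,pos,yaw)
def move(T,pos,yaw):
    z=np.array([np.cos(yaw),np.sin(yaw),0]); y=np.array([0,0,-1.]); x=np.cross(y,z)
    Rt=np.c_[x,y,z]
    return (T[:3,:3].T@(np.array(pos)-T[:3,3])*1000).round(1), R.from_matrix(T[:3,:3].T@Rt).as_rotvec().round(3), yaw
def info():
    T,s=pose(); print('t',round(s['time_s'],2),'pos',s['tool_pos'],'yaw',np.arctan2(T[1,2],T[0,2]).round(4),'ydir',T[:3,1],'F',s['ft_force'].round(1),'gap',round(s['finger_gap'],4)); return T,s
E
python3 - <<'E'
from h import *
T,s=info()
C=cam2world('top')
for n,p,z in [('mould',(138,230),.05),('padlock',(196,226),.02),('block',(244,212),.064),('tray',(358,222),.022),('traycorners',[(328,177),(392,178),(390,270),(326,267)],.022),('can',(117,150),.1),('jar',(308,150),.085),('mug',(242,150),.09),('span',[(384,192),(381,250)],.03),('plate',[(227,180),(265,180),(263,247),(224,246)],.012)]:
    print(n,ray(C,p,z))
im=cv2.imread('pics/top0.png')[160:300,90:410]
cv2.imwrite('pics/t0z.png',cv2.resize(im,None,fx=2.5,fy=2.5,interpolation=cv2.INTER_CUBIC))
E
```

```text
t 0.15 pos [ 0.1496 -0.6065  0.2307] yaw -1.329 ydir [-0.0003  0.0011 -1.    ] F [ 0.4  0.1 -0.4] gap 0.0852
mould [[0.4506 0.2902 0.05  ]]
padlock [[0.4578 0.1361 0.02  ]]
block [[ 0.4915 -0.0016  0.064 ]]
tray [[ 0.457  -0.3191  0.022 ]]
traycorners [[ 0.5865 -0.2408  0.022 ]
 [ 0.5788 -0.4219  0.022 ]
 [ 0.3223 -0.4004  0.022 ]
 [ 0.335  -0.2239  0.022 ]]
can [[0.6637 0.3316 0.1   ]]
jar [[ 0.6529 -0.1786  0.085 ]]
mug [[ 0.6567 -0.001   0.09  ]]
span [[ 0.5388 -0.3942  0.03  ]
 [ 0.3782 -0.3763  0.03  ]]
plate [[ 0.587   0.0471  0.012 ]
 [ 0.5841 -0.0619  0.012 ]
 [ 0.394  -0.0508  0.012 ]
 [ 0.3997  0.059   0.012 ]]
```

View pics/t0z.png

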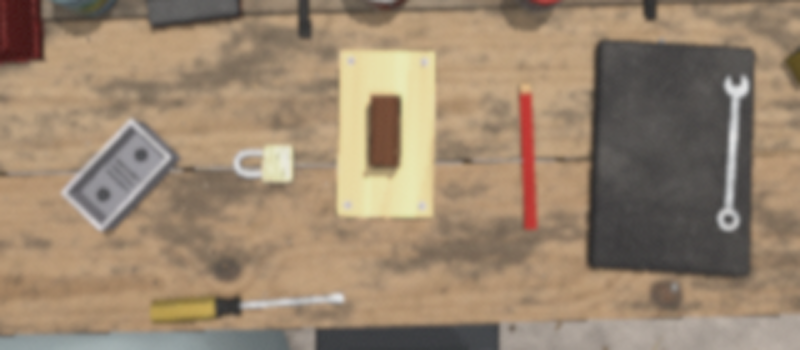

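```bash
python3 - <<'E'
from h import *
T,s=info()
print(move(T,(0.40,-0.33,0.25),-0.5)); print(move(T,(0.47,-0.1,0.25),-0.1));
E
```

```text
t 0.15 pos [ 0.1496 -0.6065  0.2307] yaw -1.329 ydir [-0.0003  0.0011 -1.    ] F [ 0.4  0.1 -0.4] gap 0.0852
(array([-309.4,  -19.1, -208.6]), array([ 0.001, -0.829, -0.   ]), -0.5)
(array([-432.4,  -18.9, -415.1]), array([ 0.001, -1.229, -0.001]), -0.1)
```

Call:
jog_arm(rows=[0,-309,-19,-209,0,-0.83,0,0,-309,-19,-209,0,-0.83,0,0,-309,-19,-209,0,-0.83,0,0,-309,-19,-209,0,-0.83,0,0,-309,-19,-209,0,-0.83,0,0,-309,-19,-209,0,-0.83,0,0,-309,-19,-209,0,-0.83,0,0,-309,-19,-209,0,-0.83,0])

```text
time_s: 0.95
tool_pos: [0.4027, -0.3257, 0.2507]
ee_rot: [0.362, -0.607, 0.607, -0.363]
ft_force: [0.3, -0.1, -0.2]
finger_gap: 0.0852
```

```bash
python3 - <<'E'
from h import *
T,s=info(); print(s['joint_pos'])
print(move(T,(0.45,-0.06,0.25),-0.0)); print(move(T,(0.46,0.28,0.25),0.785));
E
```

```text
t 0.95 pos [ 0.4027 -0.3257  0.2507] yaw -0.4934 ydir [ 0.0012  0.0004 -1.    ] F [ 0.3 -0.1 -0.2] gap 0.0852
[ 0.9787  0.1106 -0.4139  1.6944  0.0445  1.3453  0.0637]
(array([-256.4,    0.9,  -84.2]), array([-0.001, -0.493, -0.001]), -0.0)
(array([-560.6,    1. , -236.4]), array([-0.001, -1.278, -0.   ]), 0.785)
```

Call:
jog_arm(rows=[0,-256,1,-84,0,-0.5,0,0,-256,1,-84,0,-0.7,0,0,-256,1,-84,0,-0.8,0,0,-256,1,-84,0,-0.8,0,0,-256,1,-84,0,-0.8,0,0,-256,1,-84,0,-0.9,0,0,-561,1,-236,0,-1.278,0,0,-561,1,-236,0,-1.278,0])

```text
time_s: 1.75
tool_pos: [0.4518, 0.0362, 0.2492]
ee_rot: [0.642, -0.296, 0.297, -0.642]
ft_force: [1.5, 0.2, -0.1]
finger_gap: 0.0855
```

```bash
python3 - <<'E'
from h import *
T,s=info(); print(s['joint_pos'])
print(move(T,(0.46,0.28,0.25),0.785));
E
```

```text
t 1.75 pos [0.4518 0.0362 0.2492] yaw 0.7055 ydir [ 0.0001 -0.0004 -1.    ] F [ 1.5  0.2 -0.1] gap 0.0855
[ 0.6336 -0.0282 -0.786   1.8271 -0.0201  1.3344  0.5581]
(array([-180.3,   -0.9,  164.4]), array([ 0.   , -0.079,  0.   ]), 0.785)
```

Call:
jog_arm(rows=[0,-180,0,164,0,-0.08,0,0,-180,0,164,0,-0.08,0,0,-180,0,164,0,-0.08,0,0,-180,0,164,0,-0.08,0,0,-180,0,164,0,-0.08,0,0,-180,0,164,0,-0.08,0,0,-180,0,164,0,-0.08,0])

```text
time_s: 2.45
tool_pos: [0.4607, 0.2793, 0.2488]
ee_rot: [0.653, -0.272, 0.271, -0.653]
ft_force: [-0.9, -0.2, 0.6]
finger_gap: 0.0854
```

```bash
python3 - <<'E'
from h import *
T,s=info(); print(s['joint_pos']); np.save('T1.npy',T)
im=robot.camera('wrist')[:,:,::-1]; cv2.imwrite('pics/w1.png',im)
E
```

```text
t 2.45 pos [0.4607 0.2793 0.2488] yaw 0.7837 ydir [-0.0013  0.0002 -1.    ] F [-0.9 -0.2  0.6] gap 0.0854
[ 0.2326  0.2657 -1.003   1.6234  0.2264  1.3786 -0.0146]
```

View pics/w1.png

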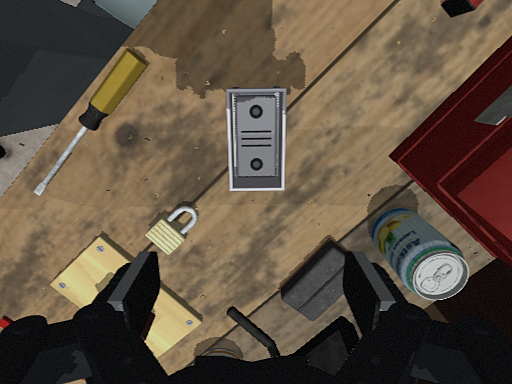

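```bash
python3 - <<'E'
import cv2
im=cv2.imread('pics/w1.png')[75:205,205:310]
cv2.imwrite('pics/w1z.png',cv2.resize(im,None,fx=4.5,fy=4.5,interpolation=cv2.INTER_CUBIC))
E
```

```text
(no output)
```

View pics/w1z.png

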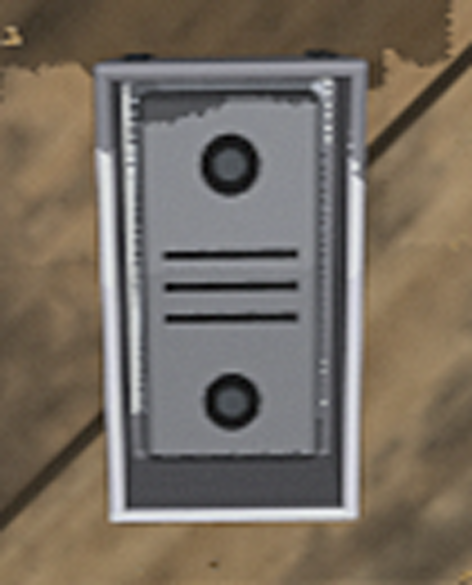

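```bash
python3 - <<'E'
from h import *
T=np.load('T1.npy'); C=cam2world('wrist',T)
z=np.array([(96,62),(368,62),(359,521),(111,521)])/4.5+[205,75]-0.4
P=ray(C,z,.05); print(P)
for a,b in [(0,1),(1,2),(2,3),(3,0)]: print(np.linalg.norm(P[a]-P[b]))
c=P.mean(0); d=(P[2]+P[3]-P[0]-P[1]); yw=np.arctan2(d[1],d[0]); print(c,yw)
B=ray(C,np.array([(231,164),(231,401)])/4.5+[205,75]-.4,.026);print(B.mean(0),np.arctan2(*(B[1]-B[0])[[1,0]]))
Tn,s=info()
print(goal(Tn,(c[0],c[1],0.10),yw+np.pi/2))
E
```

```text
[[0.3903 0.3145 0.05  ]
 [0.4336 0.3575 0.05  ]
 [0.5116 0.2813 0.05  ]
 [0.4679 0.2378 0.05  ]]
0.06111492450358115
0.10905631450845446
0.06167710671388522
0.10906678840483934
[0.4508 0.2978 0.05  ] -0.77655854559001
[0.4506 0.2976 0.026 ] -0.7836193673925459
t 2.5 pos [0.4613 0.2778 0.2489] yaw 0.7811 ydir [-0.0007 -0.0006 -1.    ] F [-0.7 -0.5 -0.1] gap 0.0856
(array([-21.5, 148.9,   6.8]), array([ 0.001, -0.013, -0.   ]), np.float64(0.7942377812048864))
```

Call:
jog_arm(rows=[0,-21.5,50,6.8,0,-0.012,0,0,-21.5,100,6.8,0,-0.012,0,0,-21.5,149,6.8,0,-0.012,0,0,-21.5,149,6.8,0,-0.012,0,0,-21.5,149,6.8,0,-0.012,0,0,-21.5,149,6.8,0,-0.012,0])

```text
time_s: 3.1
tool_pos: [0.4526, 0.2986, 0.103]
ee_rot: [-0.653, 0.268, -0.269, 0.655]
ft_force: [-0.2, 0.1, 1.3]
finger_gap: 0.0854
```

```bash
python3 - <<'E'
from h import *
T,s=info(); np.save('T2.npy',T)
im=robot.camera('wrist')[:,:,::-1]; cv2.imwrite('pics/w2.png',im)
print(goal(T,(.4507,.2977,0.014),.793))
E
```

```text
t 3.1 pos [0.4526 0.2986 0.103 ] yaw 0.7916 ydir [ 0.0032  0.0014 -1.    ] F [-0.2  0.1  1.3] gap 0.0854
(array([-0.8, 89. , -2.3]), array([-0.003, -0.001,  0.001]), np.float64(0.7930000000000001))
```

View pics/w2.png

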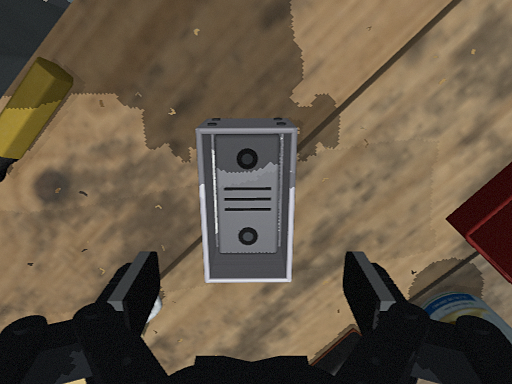

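```bash
python3 - <<'E'
from h import *
T=np.load('T2.npy'); C=cam2world('wrist',T)
P=ray(C,[(196,129.5),(298,129.5),(291.5,282.5),(206,282.5)],.05)
print(P,P.mean(0)); d=(P[2]+P[3]-P[0]-P[1]);print(np.arctan2(d[1],d[0]),np.linalg.norm(P[0]-P[1]))
Tn,s=info();print(goal(Tn,(.4507,.2977,0.014),.793))
E
```

```text
[[0.3911 0.3137 0.05  ]
 [0.4344 0.3574 0.05  ]
 [0.5115 0.2816 0.05  ]
 [0.4687 0.2386 0.05  ]] [0.4514 0.2978 0.05  ]
-0.7731024345990464 0.06141179981941371
t 3.15 pos [0.4526 0.2988 0.1031] yaw 0.7918 ydir [ 0.0037  0.0014 -1.    ] F [ 0.3  0.5 -0.3] gap 0.0858
(array([-0.8, 89.1, -2.5]), array([-0.004, -0.001,  0.002]), np.float64(0.7930000000000001))
```

Call:
jog_arm(rows=[0,-0.8,40,-2.3,-0.003,0,0,0,-0.8,75,-2.3,-0.003,0,0,0,-0.8,89,-2.3,-0.003,0,0,0,-0.8,89,-2.3,-0.003,0,0,0.4,-0.8,89,-2.3,-0.003,0,0,0.6,-0.8,89,-2.3,-0.003,0,0,1,-0.8,89,-2.3,-0.003,0,0,1,-0.8,89,-2.3,-0.003,0,0])

```text
time_s: 3.95
tool_pos: [0.4501, 0.2982, 0.0136]
ee_rot: [0.654, -0.268, 0.269, -0.654]
ft_force: [-1.3, -1.8, 5.0]
finger_gap: 0.0614
```

Call:
jog_arm(rows=[1,0,0,0,0,0,0,1,0,0,0,0,0,0,1,0,0,0,0,0,0,1,0,0,0,0,0,0])

```text
time_s: 4.35
tool_pos: [0.4501, 0.2982, 0.0136]
ee_rot: [0.654, -0.268, 0.269, -0.654]
ft_force: [-0.5, -1.5, 4.8]
finger_gap: 0.0614
```

```bash
python3 - <<'E'
from h import *
T,s=info(); print(s['joint_pos'])
E
```

```text
t 4.35 pos [0.4501 0.2982 0.0136] yaw 0.7928 ydir [ 0.001  -0.0008 -1.    ] F [-0.5 -1.5  4.8] gap 0.0614
[ 0.0504  0.5401 -0.8675  1.8627  0.4971  0.9702 -0.2453]
```

```bash
python3 - <<'E'
from h import *
C=cam2world('wrist',np.load('T1.npy'))
P=ray(C,[(52,285),(101,234),(202,321)],.012); print(P); d=P[2]-P[1]; print(np.arctan2(d[1],d[0]),np.linalg.norm(d),np.linalg.norm(P[0]-P[1]))
T,s=info(); print(move(T,(.45,.298,.24),.793)); print(move(T,(.55,.14,.24),1.5))
E
```

```text
[[ 0.3968 -0.0462  0.012 ]
 [ 0.398   0.0651  0.012 ]
 [ 0.5846  0.0547  0.012 ]]
-0.05579394073266097 0.18684352084711173 0.11133603297586651
t 4.35 pos [0.4501 0.2982 0.0136] yaw 0.7928 ydir [ 0.001  -0.0008 -1.    ] F [-0.5 -1.5  4.8] gap 0.0614
(array([   0.4, -226.4,   -0.2]), array([-0.   , -0.   ,  0.001]), 0.793)
(array([ 182.5, -226.2,  -42.6]), array([ 0.   , -0.707,  0.001]), 1.5)
```

Call:
jog_arm(rows=[1,0,-10,0,0,0,0,1,0,-35,0,0,0,0,1,0,-70,0,0,0,0,1,0,-110,0,0,0,0,1,30,-150,-7,0,-0.1,0,1,65,-185,-15,0,-0.22,0,1,100,-215,-23,0,-0.34,0,1,130,-226,-30,0,-0.46,0])

```text
time_s: 5.15
tool_pos: [0.5224, 0.184, 0.2418]
ee_rot: [0.699, -0.109, 0.111, -0.698]
ft_force: [1.4, 0.1, -5.1]
finger_gap: 0.0609
```

```bash
python3 - <<'E'
from h import *
T,s=info(); print(move(T,(.55,.14,.24),1.5),s['joint_pos'])
E
```

```text
t 5.15 pos [0.5224 0.184  0.2418] yaw 1.2573 ydir [ 0.0027 -0.002  -1.    ] F [ 1.4  0.1 -5.1] gap 0.0609
(array([ 39.8,   1.9, -33.3]), array([ 0.001, -0.243,  0.003]), 1.5) [ 0.4466  0.3301 -1.0519  1.5975  0.2938  1.3828  0.6201]
```

Call:
jog_arm(rows=[1,15,1,-12,0,-0.1,0,1,30,2,-25,0,-0.19,0,1,40,2,-33,0,-0.243,0,1,40,2,-33,0,-0.243,0,1,40,2,-33,0,-0.243,0,1,40,2,-33,0,-0.243,0])

```text
time_s: 5.75
tool_pos: [0.5478, 0.1426, 0.2359]
ee_rot: [0.707, -0.027, 0.026, -0.706]
ft_force: [-0.8, 0.6, -5.0]
finger_gap: 0.0614
```

```bash
python3 - <<'E'
from h import *
T,s=info(); np.save('T3.npy',T)
im=robot.camera('wrist')[:,:,::-1]; cv2.imwrite('pics/w3.png',im)
E
```

```text
t 5.75 pos [0.5478 0.1426 0.2359] yaw 1.4965 ydir [-0.0019 -0.0021 -1.    ] F [-0.8  0.6 -5. ] gap 0.0614
```

View pics/w3.png

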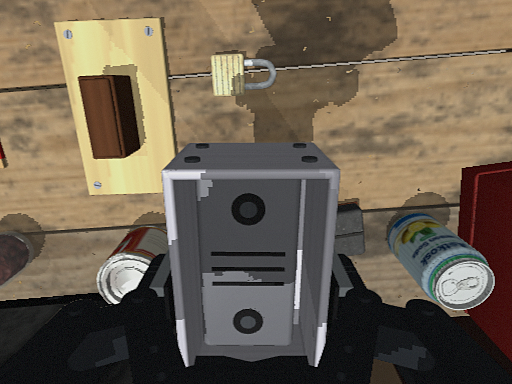

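```bash
python3 - <<'E'
import cv2
im=cv2.imread('pics/w3.png')
cv2.imwrite('pics/w3a.png',cv2.resize(im[5:205,40:190],None,fx=3,fy=3,interpolation=cv2.INTER_CUBIC))
cv2.imwrite('pics/w3b.png',cv2.resize(im[135:375,150:350],None,fx=2.5,fy=2.5,interpolation=cv2.INTER_CUBIC))
E
```

```text
(no output)
```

View pics/w3a.png

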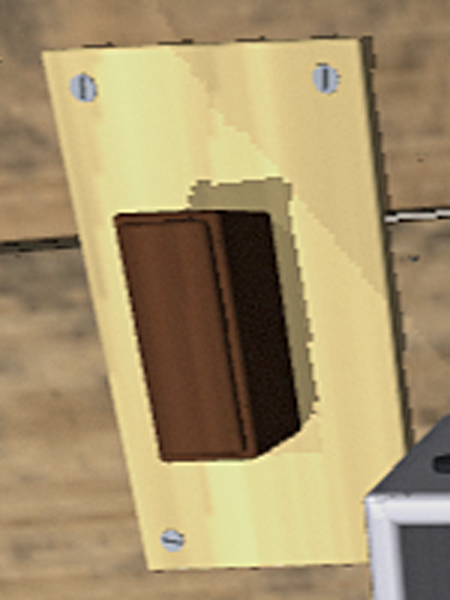

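View pics/w3b.png

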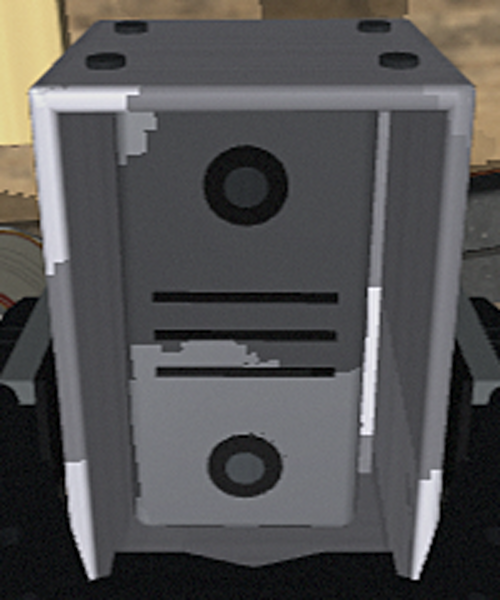

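```bash
python3 - <<'E'
from h import *
T=np.load('T3.npy'); C=cam2world('wrist',T)
A=np.array([(43,51),(360,39),(150,571)])/3+[40,5]-.3
P=ray(C,A,.012); print(P); print(np.linalg.norm(P[0]-P[1]),np.linalg.norm(P[0]-P[2]))
d=P[2]-P[0]; print('plate c',(P[1]+P[2])/2,'yaw',np.arctan2(d[1],d[0]), 'yaw2',np.arctan2(*(P[1]-P[0])[[1,0]])-np.pi/2)
B=np.array([(118,219),(206,219),(240,452),(163,460)])/3+[40,5]-.3
b=ray(C,B,.064); print('block',b,b.mean(0))
zr=T[2,3]-.0136+.05
M=np.array([(32,86),(476,86)])/2.5+[150,135]-.3
p=ray(C,M,zr); mid=p.mean(0); e=p[1]-p[0]; print('w',np.linalg.norm(e)); yw=np.arctan2(e[1],e[0])-np.pi/2
c=mid+.055*np.array([np.cos(yw),np.sin(yw),0])
tl=T[:3,:3].T@(c-T[:3,3]); print('mould yaw',yw,'c',c,'tool',tl*1000, 'toolyaw-90',np.arctan2(T[1,2],T[0,2])-np.pi/2)
k=ray(C,np.array([(246,187),(245,465)])/2.5+[150,135]-.3,zr-.024)
print('bolts',T[:3,:3].T@(k.mean(0)-T[:3,3])*1000,np.linalg.norm(k[1]-k[0]),np.arctan2(*(k[1]-k[0])[[1,0]]))
E
```

```text
[[ 0.3942 -0.0476  0.012 ]
 [ 0.3988  0.0608  0.012 ]
 [ 0.5824 -0.0554  0.012 ]]
0.1084632659686352 0.1883648104476671
plate c [0.4906 0.0027 0.012 ] yaw -0.04157979272873132 yaw2 -0.04221299954639268
block [[ 0.4517 -0.0091  0.064 ]
 [ 0.4538  0.0179  0.064 ]
 [ 0.5267  0.0134  0.064 ]
 [ 0.5275 -0.0128  0.064 ]] [0.4899 0.0024 0.064 ]
w 0.060390083000806144
mould yaw -0.07521555584718809 c [0.5492 0.1432 0.2723] tool [  1.3609 -36.4037   0.5912] toolyaw-90 -0.07430171321980183
bolts [  0.693  -12.3991  -0.9538] 0.05922225137712844 -0.0818773560770655
```

```bash
python3 - <<'E'
from h import *
T,s=info(); print(move(T,(.4893,.0025,.235),1.529), move(T,(.4893,.0025,.13),1.529))
E
```

```text
t 5.8 pos [0.5478 0.1426 0.2358] yaw 1.4968 ydir [-0.0018 -0.0022 -1.    ] F [-0.3 -0.1 -6.1] gap 0.0613
(array([ -48. ,    1.2, -144. ]), array([ 0.002, -0.032, -0.002]), 1.529) (array([ -47.8,  106.2, -143.8]), array([ 0.002, -0.032, -0.002]), 1.529)
```

Call:
jog_arm(rows=[1,-8,0,-25,0,-0.01,0,1,-20,1,-60,0,-0.02,0,1,-33,1,-98,0,-0.032,0,1,-44,1,-130,0,-0.032,0,1,-48,15,-144,0.002,-0.032,-0.002,1,-48,50,-144,0.002,-0.032,-0.002,1,-48,85,-144,0.002,-0.032,-0.002,1,-48,106,-144,0.002,-0.032,-0.002])

```text
time_s: 6.6
tool_pos: [0.4883, 0.0015, 0.1278]
ee_rot: [0.707, -0.016, 0.014, -0.707]
ft_force: [0.7, 0.2, -4.3]
finger_gap: 0.061
```

Call:
jog_arm(rows=[1,0,0,0,0,0,0,1,0,0,0,0,0,0,1,0,0,0,0,0,0])

```text
time_s: 6.9
tool_pos: [0.4906, 0.0016, 0.1314]
ee_rot: [0.707, -0.014, 0.016, -0.707]
ft_force: [0.1, -0.9, -5.1]
finger_gap: 0.0612
```

```bash
python3 - <<'E'
from h import *
T,s=info(); np.save('T4.npy',T); print(s['joint_pos'],s['ft_torque'])
for n in ['wrist','top','side']:
  im=robot.camera(n)[:,:,::-1]; cv2.imwrite(f'pics/{n}4.png',im)
  if n=='top': cv2.imwrite('pics/t4z.png',cv2.resize(im[130:280,150:400],None,fx=3,fy=3,interpolation=cv2.INTER_CUBIC))
  if n=='side': cv2.imwrite('pics/s4z.png',cv2.resize(im[130:280,150:310],None,fx=4,fy=4,interpolation=cv2.INTER_CUBIC))
E
```

```text
t 6.9 pos [0.4906 0.0016 0.1314] yaw 1.5284 ydir [ 0.0023 -0.0006 -1.    ] F [ 0.1 -0.9 -5.1] gap 0.0612
[ 0.8639  0.2755 -1.0655  1.8912  0.2679  1.1265  1.2263] [ 0.0012 -0.025  -0.0255]
```

View pics/wrist4.png

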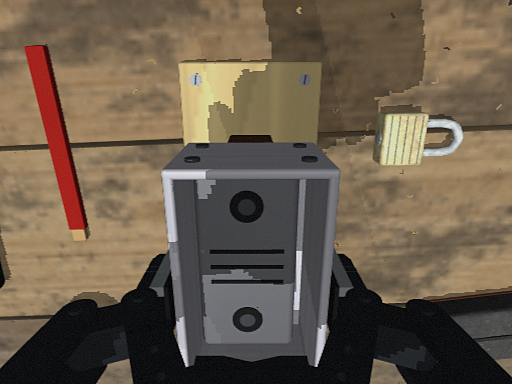

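View pics/t4z.png

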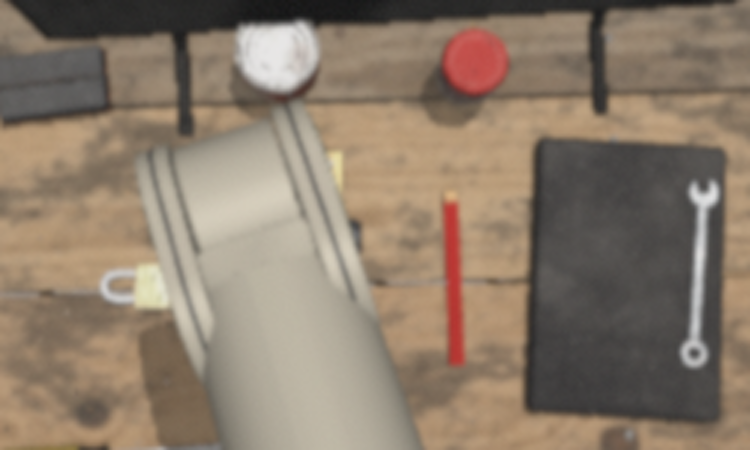

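View pics/s4z.png

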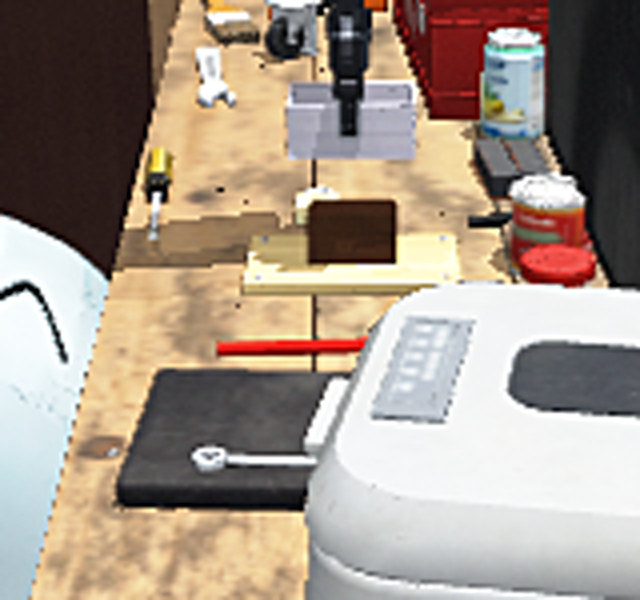

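```bash
python3 - <<'E'
from h import *
T=np.load('T4.npy'); C=cam2world('wrist',T)
P=ray(C,[(179,62),(321.5,61.5)],.012); e=P[1]-P[0]; yw=np.arctan2(e[1],e[0])-np.pi/2
print(P,np.linalg.norm(e),yw,P.mean(0)+.095*np.array([np.cos(yw),np.sin(yw),0]))
b=ray(C,[(230,136),(273,136)],.062); print('block near', b)
T2,s=info(); print(move(T2,(.4893,.0025,.085),1.529))
E
```

```text
[[ 0.3937 -0.0482  0.012 ]
 [ 0.398   0.0595  0.012 ]] 0.10770629748555077 -0.04053471698540623 [0.4908 0.0018 0.012 ]
block near [[ 0.4429 -0.0096  0.062 ]
 [ 0.4442  0.0186  0.062 ]]
t 7.05 pos [0.4903 0.0011 0.1309] yaw 1.5278 ydir [ 0.0018 -0.0009 -1.    ] F [-0.1 -0.2 -5.5] gap 0.0612
(array([-1.2, 45.9,  1.4]), array([ 0.001, -0.001,  0.002]), 1.529)
```

Call:
jog_arm(rows=[1,-1,15,1,0,0,0.002,1,-1,30,1,0,0,0.002,1,-1,46,1,0,0,0.002,1,-1,46,1,0,0,0.002,1,-1,53,1,0,0,0.002,1,-1,60,1,0,0,0.002,1,-1,68,1,0,0,0.002,1,-1,68,1,0,0,0.002])

```text
time_s: 7.85
tool_pos: [0.4884, 0.0021, 0.0611]
ee_rot: [0.707, -0.016, 0.014, -0.707]
ft_force: [-0.1, 0.5, -2.5]
finger_gap: 0.0609
```

```bash
python3 - <<'E'
from h import *
T,s=info(); np.save('T5.npy',T); print(s['ft_torque'],move(T,(.4895,.002,.0256),1.529))
for n in ['wrist','side']:
  im=robot.camera(n)[:,:,::-1]; cv2.imwrite(f'pics/{n}5.png',im)
  if n=='side': cv2.imwrite('pics/s5z.png',cv2.resize(im[130:230,180:300],None,fx=5,fy=5,interpolation=cv2.INTER_CUBIC))
E
```

```text
t 7.85 pos [0.4884 0.0021 0.0611] yaw 1.528 ydir [-0.0028 -0.0001 -1.    ] F [-0.1  0.5 -2.5] gap 0.0609
[-0.0223  0.0538 -0.0448] (array([ 1.2, 35.5, -0. ]), array([ 0.   , -0.001, -0.003]), 1.529)
```

View pics/wrist5.png

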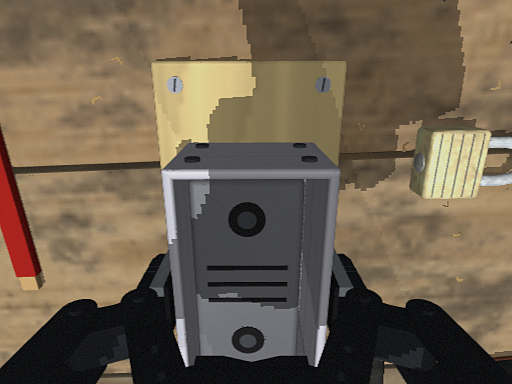

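View pics/s5z.png

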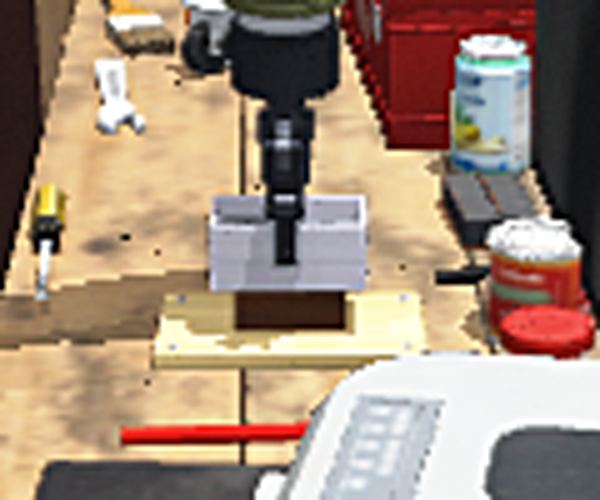

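Call:
jog_arm(rows=[1,1,6,0,0,0,-0.002,1,1,12,0,0,0,-0.002,1,1,18,0,0,0,-0.002,1,1,24,0,0,0,-0.002,1,1,28,0,0,0,-0.002,1,1,31,0,0,0,-0.002,1,1,33,0,0,0,-0.002,1,1,33,0,0,0,-0.002])

```text
time_s: 8.75
tool_pos: [0.4896, 0.0021, 0.0287]
ee_rot: [0.707, -0.015, 0.015, -0.707]
ft_force: [-0.7, -0.1, -2.1]
finger_gap: 0.0611
```

```bash
python3 - <<'E'
from h import *
T,s=info(); print(s['ft_torque'],move(T,(.4895,.002,.0256),1.529))
E
```

```text
t 8.75 pos [0.4896 0.0021 0.0287] yaw 1.5281 ydir [-0.0002 -0.0002 -1.    ] F [-0.7 -0.1 -2.1] gap 0.0611
[-0.0299 -0.0247 -0.019 ] (array([-0.1,  3.1, -0.1]), array([ 0.   , -0.001, -0.   ]), 1.529)
```

Call:
jog_arm(rows=[1,0,1,0,0,0,0,1,0,2,0,0,0,0,1,0,3,0,0,0,0,1,0,3,0,0,0,0])

```text
time_s: 9.15
tool_pos: [0.4896, 0.002, 0.0258]
ee_rot: [0.707, -0.015, 0.015, -0.707]
ft_force: [-0.6, -0.9, -3.1]
finger_gap: 0.0611
```

Call:
jog_arm(rows=[1,0,0.5,0,0,0,0,1,0,1,0,0,0,0,1,0,1.5,0,0,0,0,1,0,1.5,0,0,0,0])

```text
time_s: 9.55
tool_pos: [0.4897, 0.002, 0.0256]
ee_rot: [0.708, -0.015, 0.015, -0.706]
ft_force: [-10.5, -1.6, 19.9]
finger_gap: 0.0611
```

Call:
jog_arm(rows=[1,0,-1,0,0,0,0,1,0,-1,0,0,0,0,0.15,0,-1,0,0,0,0,0,0,-1,0,0,0,0,0,0,-1,0,0,0,0,0,0,-1,0,0,0,0])

```text
time_s: 10.15
tool_pos: [0.4897, 0.0021, 0.0253]
ee_rot: [0.707, -0.015, 0.015, -0.707]
ft_force: [-0.1, 0.0, -0.4]
finger_gap: 0.0855
```

Call:
jog_arm(rows=[0,0,-10,0,0,0,0,0,0,-30,0,0,0,0,0,0,-60,0,0,0,0,0,0,-100,0,0,0,0,0,0,-140,0,0,0,0,0,0,-140,0,0,0,0,0,0,-140,0,0,0,0])

```text
time_s: 10.85
tool_pos: [0.4901, 0.002, 0.1665]
ee_rot: [0.707, -0.015, 0.016, -0.706]
ft_force: [-0.8, 0.2, -0.4]
finger_gap: 0.0851
```

```bash
python3 - <<'E'
from h import *
T,s=info(); np.save('T6.npy',T)
for n in ['wrist','side']:
  im=robot.camera(n)[:,:,::-1]; cv2.imwrite(f'pics/{n}6.png',im)
  if n=='side': cv2.imwrite('pics/s6z.png',cv2.resize(im[130:230,180:300],None,fx=5,fy=5,interpolation=cv2.INTER_CUBIC))
  else: cv2.imwrite('pics/w6z.png',cv2.resize(im[40:330,150:350],None,fx=2,fy=2,interpolation=cv2.INTER_CUBIC))
E
```

```text
t 10.85 pos [0.4901 0.002  0.1665] yaw 1.5277 ydir [ 0.002  -0.0015 -1.    ] F [-0.8  0.2 -0.4] gap 0.0851
```

View pics/wrist6.png

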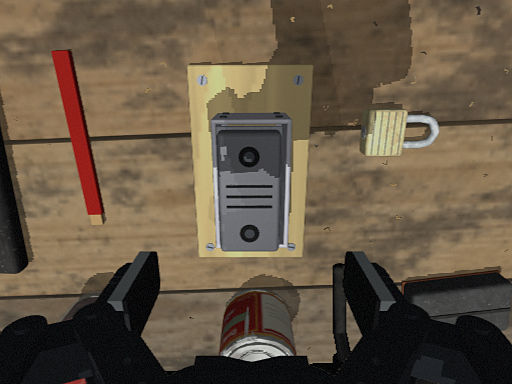

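View pics/s6z.png

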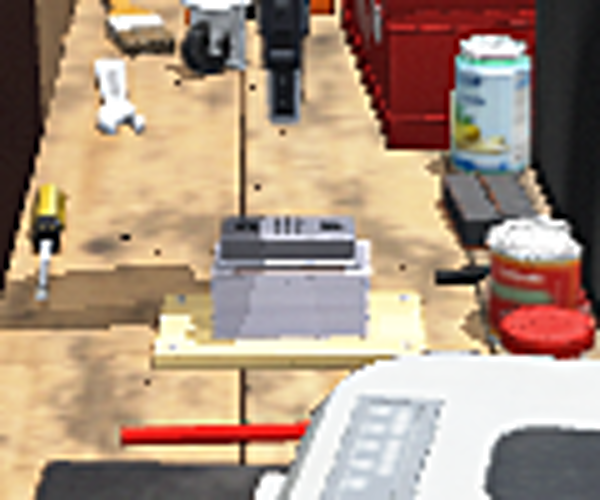

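View pics/w6z.png

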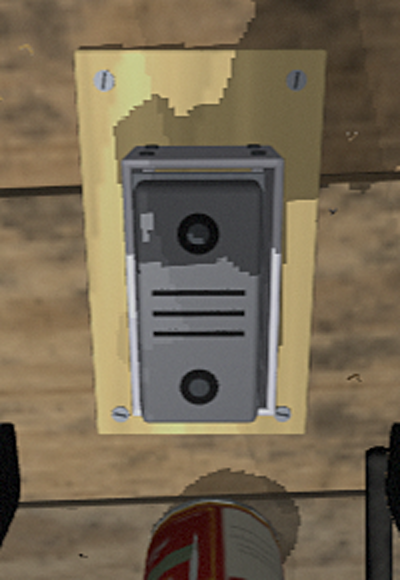

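```bash
python3 - <<'E'
from h import *
T=np.load('T6.npy'); C=cam2world('wrist',T)
k=ray(C,[(249,156),(249.5,233)],.086); print(k,k.mean(0),np.arctan2(*(k[1]-k[0])[[1,0]]),np.linalg.norm(k[1]-k[0]))
T,s=info(); print(move(T,(k.mean(0)[0],k.mean(0)[1],.067),1.529))
E
```

```text
[[ 0.4589  0.0024  0.086 ]
 [ 0.5191 -0.      0.086 ]] [0.489  0.0012 0.086 ] -0.04010618450873283 0.060206072553311556
t 10.95 pos [0.4891 0.0019 0.1648] yaw 1.5279 ydir [-0.001  -0.0005 -1.    ] F [ 0.6 -0.1 -0.5] gap 0.0852
(array([ 0. , 97.8, -0.7]), array([ 0.001, -0.001, -0.001]), 1.529)
```

Call:
jog_arm(rows=[0,0,40,-0.7,0,0,0,0,0,75,-0.7,0,0,0,0,0,95,-0.7,0,0,0,0,0,99.5,-0.7,0,0,0,0,0,99.5,-0.7,0,0,0,0,0,99.5,-0.7,0,0,0,0,0,99.5,-0.7,0,0,0])

```text
time_s: 11.65
tool_pos: [0.4904, 0.0014, 0.0669]
ee_rot: [0.707, -0.015, 0.016, -0.707]
ft_force: [-0.4, -0.6, -0.0]
finger_gap: 0.0852
```

```bash
python3 - <<'E'
from h import *
T,s=info()
for n in ['side']:
  im=robot.camera(n)[:,:,::-1]; cv2.imwrite(f'pics/{n}7.png',im)
  cv2.imwrite('pics/s7z.png',cv2.resize(im[140:220,190:290],None,fx=7,fy=7,interpolation=cv2.INTER_CUBIC))
print(move(T,(.489,.0013,.065),1.529))
E
```

```text
t 11.65 pos [0.4904 0.0014 0.0669] yaw 1.5279 ydir [ 0.0017 -0.0007 -1.    ] F [-0.4 -0.6 -0. ] gap 0.0852
(array([-1.4,  1.9, -0.1]), array([ 0.001, -0.001,  0.002]), 1.529)
```

View pics/s7z.png

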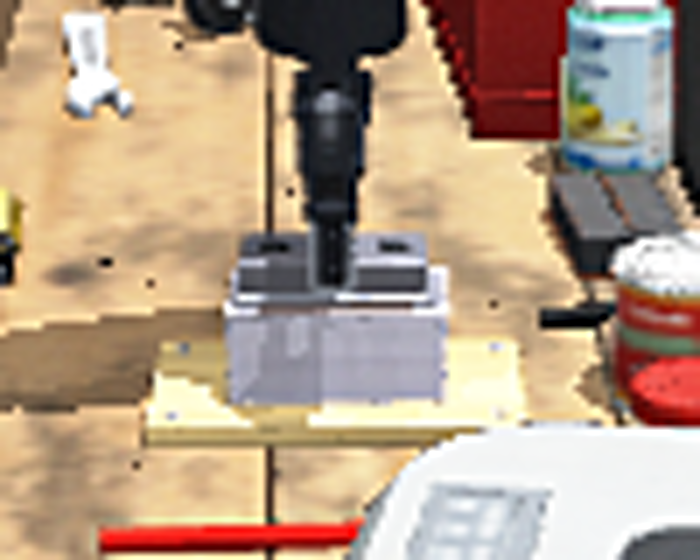

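```bash
python3 - <<'E'
from h import *
C=cam2world('side')
for z in (.06,.065,.07,.075,.08,.085): print(z,ray(C,(237.4,181),z), proj(C,(.49,-.05,z)))
E
```

```text
0.06 [[0.4887 0.0064 0.06  ]] [[238.0462 187.1117]]
0.065 [[ 0.4886 -0.006   0.065 ]] [[238.0258 185.7742]]
0.07 [[ 0.4884 -0.0184  0.07  ]] [[238.0054 184.4332]]
0.075 [[ 0.4883 -0.0308  0.075 ]] [[237.985  183.0888]]
0.08 [[ 0.4882 -0.0431  0.08  ]] [[237.9645 181.7409]]
0.085 [[ 0.488  -0.0555  0.085 ]] [[237.9439 180.3896]]
```

Call:
jog_arm(rows=[0,-1,3.4,0,0,0,0,0,-1,3.4,0,0,0,0,0,-1,3.4,0,0,0,0])

```text
time_s: 12.0
tool_pos: [0.4886, 0.0013, 0.0625]
ee_rot: [0.707, -0.015, 0.015, -0.707]
ft_force: [0.3, -0.7, 0.5]
finger_gap: 0.0856
```

Call:
jog_arm(rows=[0.2,0,0,0,0,0,0,0.4,0,0,0,0,0,0,0.6,0,0,0,0,0,0,1,0,0,0,0,0,0,1,0,0,0,0,0,0,1,0,0,0,0,0,0])

```text
time_s: 12.6
tool_pos: [0.4888, 0.0015, 0.063]
ee_rot: [0.707, -0.015, 0.015, -0.707]
ft_force: [-1.5, -0.3, 7.7]
finger_gap: 0.0469
```

```bash
python3 - <<'E'
from h import *
T,s=info()
for n in ['side']:
  im=robot.camera(n)[:,:,::-1]; cv2.imwrite(f'pics/{n}8.png',im)
  cv2.imwrite('pics/s8z.png',cv2.resize(im[140:220,190:290],None,fx=7,fy=7,interpolation=cv2.INTER_CUBIC))
E
```

```text
t 12.6 pos [0.4888 0.0015 0.063 ] yaw 1.528 ydir [ 0.0002 -0.0007 -1.    ] F [-1.5 -0.3  7.7] gap 0.0469
```

View pics/s8z.png

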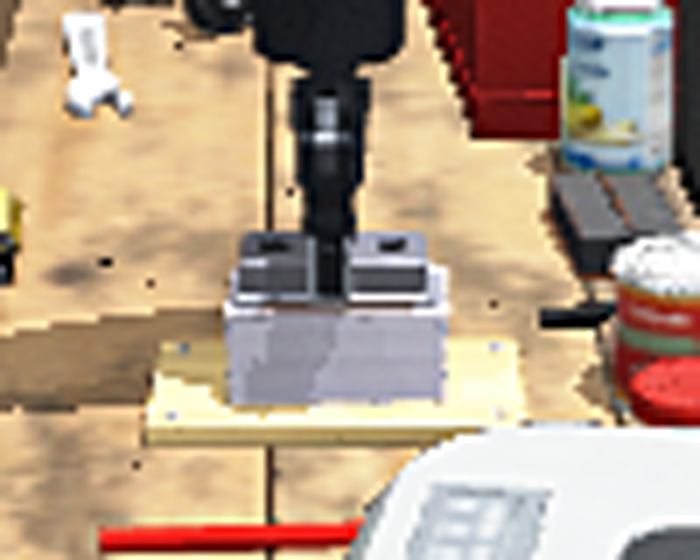

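Call:
jog_arm(rows=[1,0,-3,0,0,0,0,1,0,-8,0,0,0,0,1,0,-16,0,0,0,0,1,0,-30,0,0,0,0,1,0,-50,0,0,0,0,1,0,-75,0,0,0,0,1,0,-100,0,0,0,0,1,0,-100,0,0,0,0])

```text
time_s: 13.45
tool_pos: [0.4905, 0.0018, 0.1661]
ee_rot: [0.707, -0.013, 0.017, -0.706]
ft_force: [0.8, 0.3, -1.5]
finger_gap: 0.0471
```

```bash
python3 - <<'E'
from h import *
T,s=info(); print(s['joint_pos'])
for n in ['side','wrist']:
  im=robot.camera(n)[:,:,::-1]; cv2.imwrite(f'pics/{n}9.png',im)
  if n=='side': cv2.imwrite('pics/s9z.png',cv2.resize(im[110:220,190:290],None,fx=5,fy=5,interpolation=cv2.INTER_CUBIC))
C=cam2world('top'); im=cv2.imread('pics/top0.png')
m=(im.max(2)<75).astype(np.uint8); m[:, :310]=0; m[:,410:]=0; m[:165]=0; m[285:]=0
n,l,st,ce=cv2.connectedComponentsWithStats(m); i=1+np.argmax(st[1:,4]); print(st[i])
c=max(cv2.findContours((l==i).astype(np.uint8),0,2)[0],key=cv2.contourArea); r=cv2.minAreaRect(c); b=cv2.boxPoints(r); print(b)
P=ray(C,b,.022);print(P,P.mean(0))
E
```

```text
t 13.45 pos [0.4905 0.0018 0.1661] yaw 1.5282 ydir [ 0.0053 -0.0015 -1.    ] F [ 0.8  0.3 -1.5] gap 0.0471
[ 0.9095  0.2272 -1.1016  1.8539  0.2211  1.1871  1.2638]
[ 325  178   64   92 1497]
[[287.5527 205.3674]
 [330.     178.    ]
 [388.1804 268.239 ]
 [345.7331 295.6063]]
[[ 0.5089 -0.1232  0.022 ]
 [ 0.5835 -0.2463  0.022 ]
 [ 0.3273 -0.3957  0.022 ]
 [ 0.2561 -0.2747  0.022 ]] [ 0.419 -0.26   0.022]
```

View pics/s9z.png

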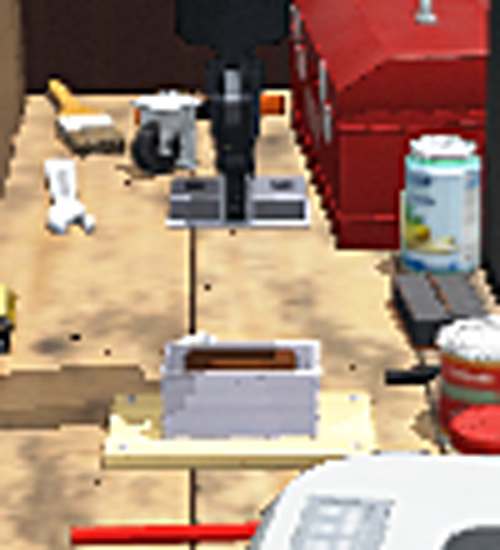

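View pics/wrist9.png

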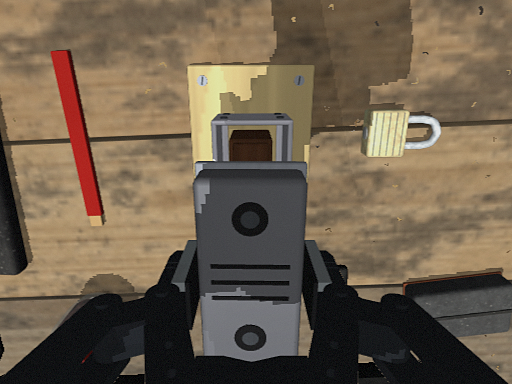

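```bash
python3 - <<'E'
from h import *
T,s=info(); print(move(T,(.46,-.275,.2),1.50))
E
```

```text
t 13.55 pos [0.4888 0.0012 0.1629] yaw 1.5276 ydir [ 0.0011 -0.0013 -1.    ] F [-0.5  0.5 -2.8] gap 0.0467
(array([ -16.8,  -36.8, -277.2]), array([0.001, 0.028, 0.001]), 1.5)
```

Call:
jog_arm(rows=[1,-1,-8,-15,0,0.01,0,1,-3,-20,-50,0,0.028,0,1,-6,-30,-90,0,0.028,0,1,-9,-37,-135,0,0.028,0,1,-12,-37,-180,0,0.028,0,1,-15,-37,-225,0,0.028,0,1,-17,-37,-260,0,0.028,0,1,-17,-37,-277,0,0.028,0])

```text
time_s: 14.35
tool_pos: [0.4579, -0.2782, 0.1979]
ee_rot: [-0.706, 0.027, -0.026, 0.707]
ft_force: [0.7, 0.3, -2.4]
finger_gap: 0.0469
```

Call:
jog_arm(rows=[1,0,0,0,0,0,0,1,0,0,0,0,0,0,1,0,0,0,0,0,0,1,0,0,0,0,0,0])

```text
time_s: 14.75
tool_pos: [0.4601, -0.2731, 0.1995]
ee_rot: [0.707, -0.024, 0.024, -0.707]
ft_force: [0.2, 0.6, -1.2]
finger_gap: 0.0469
```

```bash
python3 - <<'E'
from h import *
T,s=info(); np.save('T10.npy',T); print(s['joint_pos'])
im=robot.camera('wrist')[:,:,::-1]; cv2.imwrite('pics/w10.png',im)
E
```

```text
t 14.75 pos [ 0.4601 -0.2731  0.1995] yaw 1.5022 ydir [-0.0001 -0.0003 -1.    ] F [ 0.2  0.6 -1.2] gap 0.0469
[ 1.2598  0.2767 -0.9342  1.7051  0.2319  1.2769  1.7781]
```

View pics/w10.png

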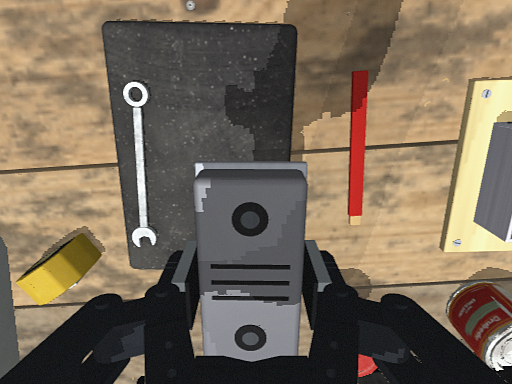

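```bash
python3 - <<'E'
from h import *
C=cam2world('wrist',np.load('T10.npy'))
P=ray(C,[(102.5,22),(297.5,25),(132,268.5)],.022);print(P,np.linalg.norm(P[0]-P[1]),np.linalg.norm(P[0]-P[2]))
c=(P[1]+P[2])/2; ax=P[1]-P[0]; ax/=np.linalg.norm(ax); print(c,ax,np.arctan2(ax[1],ax[0])-np.pi/2, np.arctan2(*(P[2]-P[0])[[1,0]]))
S=ray(C,[(136,95),(144,238)],.027); print((S-c)@ax)
g=c+.042*ax; print(g)
T,s=info(); print(move(T,(g[0],g[1],.06),np.arctan2(ax[1],ax[0])))
E
```

```text
[[ 0.3202 -0.3955  0.022 ]
 [ 0.3348 -0.2221  0.022 ]
 [ 0.5727 -0.4169  0.022 ]] 0.17398383778651394 0.25331673594770443
[ 0.4537 -0.3195  0.022 ] [0.0837 0.9965 0.    ] -0.08382028853147494 -0.08445184451347479
[-0.0616 -0.0679]
[ 0.4572 -0.2777  0.022 ]
t 14.8 pos [ 0.4601 -0.2734  0.1996] yaw 1.5018 ydir [ 0.     -0.0006 -1.    ] F [-0.4  0.1 -2.3] gap 0.0469
(array([ -2.6, 139.6,  -4.3]), array([0.001, 0.015, 0.   ]), np.float64(1.4869760382634216))
```

Call:
jog_arm(rows=[1,-1,25,-2,0,0.01,0,1,-2.6,60,-4.3,0,0.015,0,1,-2.6,95,-4.3,0,0.015,0,1,-2.6,125,-4.3,0,0.015,0,1,-2.6,140,-4.3,0,0.015,0,1,-2.6,150,-4.3,0,0.015,0,1,-2.6,160,-4.3,0,0.015,0,1,-2.6,160,-4.3,0,0.015,0])

```text
time_s: 15.6
tool_pos: [0.4569, -0.2787, 0.0393]
ee_rot: [0.707, -0.03, 0.03, -0.706]
ft_force: [0.2, -0.1, -2.0]
finger_gap: 0.0466
```

Call:
jog_arm(rows=[1,0,0,0,0,0,0,1,0,0,0,0,0,0,1,0,0,0,0,0,0])

```text
time_s: 15.9
tool_pos: [0.4573, -0.2791, 0.0403]
ee_rot: [0.707, -0.03, 0.031, -0.706]
ft_force: [-0.2, -0.7, -2.2]
finger_gap: 0.0463
```

```bash
python3 - <<'E'
from h import *
T,s=info(); print(move(T,(.4572,-.2777,.021),1.487))
im=robot.camera('side')[:,:,::-1]
cv2.imwrite('pics/s11z.png',cv2.resize(im[150:270,160:290],None,fx=5,fy=5,interpolation=cv2.INTER_CUBIC))
E
```

```text
t 15.9 pos [ 0.4573 -0.2791  0.0403] yaw 1.4848 ydir [ 0.001  -0.0012 -1.    ] F [-0.2 -0.7 -2.2] gap 0.0463
(array([-0.2, 19.3,  1.4]), array([ 0.001, -0.002,  0.001]), 1.487)
```

View pics/s11z.png

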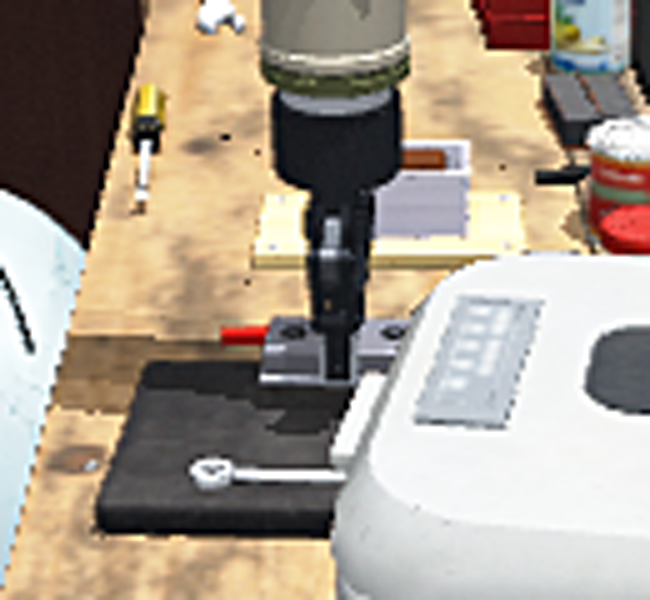

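Casting hangs level just over the free half; the arm and forearm are clear. Lowering to about 2 mm above, then stepping to contact.

Call:
jog_arm(rows=[1,0,5,1.2,0,0,0,1,0,10,1.2,0,0,0,1,0,14,1.2,0,0,0,1,0,17,1.2,0,0,0,1,0,17,1.2,0,0,0,1,0,17,1.2,0,0,0])

```text
time_s: 16.55
tool_pos: [0.457, -0.2774, 0.0225]
ee_rot: [0.707, -0.03, 0.03, -0.706]
ft_force: [0.1, -0.4, -3.2]
finger_gap: 0.0466
```

Call:
jog_arm(rows=[1,0,0.5,0,0,0,0,1,0,1,0,0,0,0,1,0,1,0,0,0,0,1,0,1,0,0,0,0])

```text
time_s: 16.95
tool_pos: [0.457, -0.2776, 0.0216]
ee_rot: [0.707, -0.03, 0.03, -0.706]
ft_force: [-0.0, -0.8, -1.4]
finger_gap: 0.0462
```

Call:
jog_arm(rows=[1,0,0.4,0,0,0,0,1,0,0.7,0,0,0,0,1,0,0.7,0,0,0,0])

```text
time_s: 17.25
tool_pos: [0.4571, -0.2776, 0.0213]
ee_rot: [0.707, -0.03, 0.03, -0.706]
ft_force: [-2.6, 1.5, 5.3]
finger_gap: 0.0468
```

Call:
jog_arm(rows=[1,0,-0.2,0,0,0,0,0.45,0,-0.2,0,0,0,0,0.3,0,-0.2,0,0,0,0,0,0,-0.2,0,0,0,0,0,0,-0.2,0,0,0,0,0,0,-0.2,0,0,0,0])

```text
time_s: 17.85
tool_pos: [0.4571, -0.2775, 0.021]
ee_rot: [0.707, -0.03, 0.03, -0.706]
ft_force: [1.1, -0.3, -0.4]
finger_gap: 0.0854
```

Call:
jog_arm(rows=[0,0,-10,0,0,0,0,0,0,-30,0,0,0,0,0,0,-60,0,0,0,0,0,0,-100,0,0,0,0,0,0,-150,0,0,0,0,0,0,-180,0,0,0,0,0,0,-180,0,0,0,0])

```text
time_s: 18.55
tool_pos: [0.4592, -0.278, 0.2062]
ee_rot: [0.708, -0.028, 0.032, -0.705]
ft_force: [1.2, 0.8, -0.7]
finger_gap: 0.0852
```

```bash
python3 - <<'E'
from h import *
T,s=info(); np.save('T12.npy',T)
im=robot.camera('wrist')[:,:,::-1]; cv2.imwrite('pics/w12.png',im)
im=robot.camera('side')[:,:,::-1]
cv2.imwrite('pics/s12z.png',cv2.resize(im[130:270,160:310],None,fx=4,fy=4,interpolation=cv2.INTER_CUBIC))
E
```

```text
t 18.55 pos [ 0.4592 -0.278   0.2062] yaw 1.4854 ydir [ 0.0058 -0.0051 -1.    ] F [ 1.2  0.8 -0.7] gap 0.0852
```

View pics/w12.png

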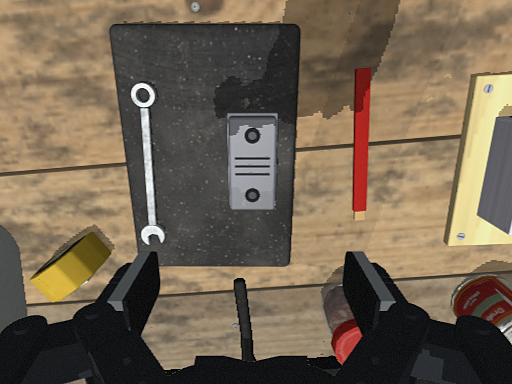

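View pics/s12z.png

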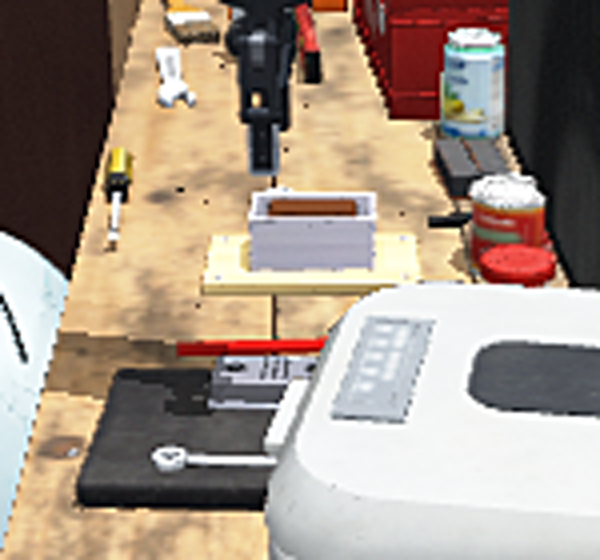

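```bash
python3 - <<'E'
from h import *
info(); print(robot.sign_off())
E
```

```text
t 18.65 pos [ 0.4571 -0.2776  0.2018] yaw 1.4849 ydir [ 0.0009 -0.0017 -1.    ] F [-0.5  0.3 -0.7] gap 0.0856
the job is handed in; nothing more can be done
None
```

I gripped the mould across its width and turned it into line with the knock-out block. Then I lowered it until the frame touched the foot plate at about 20 N, and let go. I lifted the casting off by its foot, lowered it onto the free half of the tray until it touched at about 5 N, released it and backed off. The job was handed in at 18.65 s.

My last pictures, from the wrist and side cameras, show the following:
- **Frame:** it sits flat on the foot plate round the block.
- **Casting:** it lies flat with its bolt recesses up, along the spanner and well inside the tray edges.
- **Loose things:** the spanner, can and jar look unmoved. The padlock was untouched when last seen in full, after the casting was lifted off the block.

No check failed. Measured sizes differed from the stated ones by up to about 7 mm on the tray and 2 to 3 mm elsewhere, and the positions I compared from different views agreed within about 4 mm.

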